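Load the red inset and hold the printing block over its register

TASK

Take the red inset off its stamp pad and plug it into the pocket of the lino printing block, pushed fully home so that its flange lies flat on the block's back. Then lift the block by its grip, carry it over the pots and the other inset to the registration board, and finish while still holding it there: level, still, about a centimetre above the sheet, squarely over the ochre print with the red inset above the bare window in that print. The wet faces must never touch the sheet or board, and the blue inset, the pots and the other things stay where they stand.

Things in the scene. Friction and masses are not known exactly. Their poses are not given: they have to be found in the camera images.
- block: Lino printing block, loose, lying face down and level on its rest: plywood 170 (x) x 84 (y) x 24 mm (z), dark lino face below. Origin at the centre of its underside (the printing face), z up. About 0.34 kg. Its grip stands in the middle of its back, its pocket in the +x half.
- grip (a point): Middle of the block's dark wooden grip, 50 mm above the printing face, above the block's centre; axes as the block's. The grip is a bar 52 mm long (x), 20 mm thick (y), its flanks standing from 28 to 72 mm above the face; take it across its thickness (y).
- pocket (a point): Centre of the mouth of the block's pocket, in the plane of its back, 56 mm from the block's centre along the block's +x; axes as the block's. The pocket is a rectangular hole right through, 28.2 (x) x 38.2 mm (y), 24 mm deep, mouth chamfered 2 mm.
- red_knob (a point): Centre of the red inset's knob, axes as the inset's, z up. The knob is wood with a red band, 24 (x) x 18 (y) x 38 mm high; take it across y, in its upper half. Its centre is 48 mm above the inset's foot and 19 mm above the flange's top; with the inset fully home in the pocket it stands 24 mm above the pocket's mouth.
- red_inset: Red inset, a loose wooden plug 26 (x) x 36 (y) x 24 mm with a foot stepped in by 1.7 mm a side (lowest 3 mm), under a red flange 34 x 44 x 5 mm that bears the knob; origin at the centre of its foot, z up. It fits the pocket with 1.1 mm play a side, x along the block's x, either way round. About 0.06 kg. It stands upright on the red felt of its stamp pad, 14 mm above the table.
- blue_knob (a point): The same point of the blue inset, of the same shape but with a blue flange and band, standing on the blue stamp pad; an obstacle, to be left alone. Its top is 81 mm above the table. The two pads stand one behind the other in the middle, in either order.
- rest: Fixed wooden rest that carries the block, 188 x 101 mm; origin on the table under its middle, x along the block's length. Two rails hold the block's face 22 mm above the table; low stops round it, 8 mm higher than the rails, leave the block 2 mm play. It stands on the left or the right side of the table, the board on the other.
- board: Fixed plywood registration board 230 (x) x 165 (y) x 12 mm that bears the sheet 204 x 126 mm; four brass corner stops rise 2.6 mm above the sheet, outside the print. Origin on the table under its middle; x along its length.
- register (a point): Centre of the ochre print on the sheet, at the sheet's surface (12.4 mm above the table). The print is 170 (x) x 84 mm (y), just the block's face; x points to the end with the bare white window, 26 (x) x 36 mm (y), whose centre is 56 mm from this point along x.
- green_pot: Ink pot with green body and black lid, 44 mm across, 51 mm high, standing between the two stamp pads; origin at the centre of its underside. Leave alone.
- red_pot: Ink pot like it, red, at the back; leave alone.
- blue_pot: Ink pot like it, blue, at the back; leave alone.
- pigment_jar: Clip-top jar, 66 mm across, 94 mm high, at the back; origin at the centre of its underside. Leave alone.
Things that resemble listed ones, but are neither listed nor needed, are in the scene too. Leave any turquoise look-alike of the red_inset alone.

How it is judged:
On the way, in this order (a step that is already met when the one before it is completed fails the run):
1. the red inset is fully home in the block's pocket while the block lies on its rest (z of red_knob in the frame of pocket between 0.02 and 0.0265 m and horizontal distance between red_knob and pocket below 0.004 m and angle between the x axis of red_knob and the x axis of pocket, either way round below 0.08 rad and contact force between block and rest above 0.2 N), for 0.2 s.
2. the block is lifted clear of its rest by the gripper with the red inset home in it (z of red_knob in the frame of pocket between 0.02 and 0.0265 m and horizontal distance between red_knob and pocket below 0.004 m and angle between the x axis of red_knob and the x axis of pocket, either way round below 0.08 rad and height (world z) of block above 0.04 m and contact force between block and rest below 0.01 N and contact force between the fingers and block above 1 N), for 0.2 s.
At the end, for the whole second after the job is handed in: The gripper holds the block, still and level (0.05 rad), face 4 to 18 mm above the sheet touching neither sheet nor board, centred on the print within 6 mm and 0.07 rad, pocket end over the bare window, red inset home in the pocket (within 2.5 mm) (z of red_knob in the frame of pocket between 0.02 and 0.0265 m and horizontal distance between red_knob and pocket below 0.004 m and angle between the x axis of red_knob and the x axis of pocket, either way round below 0.08 rad and z of block in the frame of register between 0.004 and 0.018 m and horizontal distance between block and register below 0.006 m and angle between the x axis of block and the x axis of register, either way round below 0.07 rad and x of pocket in the frame of register above 0.04 m and angle between block's own z axis and vertical below 0.05 rad and linear speed of block below 0.02 m/s and contact force between the fingers and block above 1 N and contact force between each of block, red_inset and board below 0.05 N); the arm keeps its last pose, push and grip.
It fails at once if the block or the red inset touches the sheet or the board (contact force between any of block, red_inset and board above 0.3 N).
It fails at once if the blue inset, an ink pot or the jar is shifted by more than 15 mm (distance of any of blue_knob, green_pot, red_pot, blue_pot, pigment_jar from where it was at the start of the episode above 0.015 m).
It also fails if it takes over 64 s, if anything falls off the work surface, if the arm or the gripper's body presses on something with over 40 N, if the wrist force passes 120 N, or if a joint passes its speed limit or range.

ROBOT

A 6-joint arm with a two-finger parallel gripper is mounted at the origin on the work surface; the furniture and walls round the work are solid. World frame = base frame: x ahead of the robot, y to its left, z up, the work surface at z = 0. Lengths are in m, angles in rad, forces in N, time in s.
With the tool pointing down it reaches from about 0.35 to 0.725 m from the base axis. Payload 6 kg.
Tool frame: the origin (TCP) lies midway between the tips of the shut fingers; the grasp point (between the pads) lies tcp_to_grasp behind it (tcp_to_grasp is the distance from the TCP to the grasp point, in m); z points along the fingers, y is the line along which they close (so a half turn about z gives the same grasp; the last joint's range is limited). The gripper opens to 85 mm and grips with 20 to 120 N. Pads are 22 mm wide; open, the fingers measure 114 mm over their backs; the gripper's body (76 mm by 85 mm) begins 54 mm behind the grasp point. The pads swing forward as they close: fully open they stand 13 mm farther back than shut.
Start: joints at [1.439, 0.04, 0.085, 0, -1.615, -0.334], TCP at [0.269, 0.536, 0.202] pointing down, gripper open.
Joint ranges: [-2.56, 2.56], [-1.29, 2.01], [-1.08, 1.49], [-3.29, 1.98], [-2.81, -0.18], [-2.99, 2.99]. Speed limits (rad/s): [2.57, 2.57, 3.01, 3.14, 3.14, 3.14].

INTERFACE

Orientations are given as a unit quaternion [x, y, z, w].
In Python, from rig import * gives the robot as it stands.
- The arm moves only by the shell command python3 -m crank 'ROWS' [FORCE]. ROWS is JSON, a list of rows, each an object with "slide": the shift along the tool's x, y, z in units of 30 mm (1.0 is 30 mm), a list of three; "spin": the turn about the tool's z in units of 6 degrees (1.0 is 6 degrees); "jaw": the opening, from 0 (shut) to 1 (fully open). In form: [{"slide": [dx, dy, dz], "spin": spin, "jaw": jaw}, ...]. A call has 1 to 10 rows; each row shifts and turns the commanded pose from where the row before left it, along the tool's axes as they then stand; what a row does not reach is not made up. A row lasts 1/12 s, in which the tool goes at most 41.7 mm and 7.16 degrees, less where a joint would pass 70% of its speed; a pose out of reach is approached as far as the arm can. A call is refused whole if a number of a shift passes 1 or a number of a turn 1, either way. A call with a gripper value outside its range is refused whole. The fingers move at their own pace and stop on an object; FORCE is the grip in N (left out, the last holds). Time passes only in rows, so rows that do not move let the fingers close. It gives the time, the measured TCP pose, the force, the opening and the grip force at its end, in the units of the state.
- sense(): the state, without advancing time (a new reading comes with each control period).
- get_image(name): name is "scene" or "top" or "wrist"; returns a dict with "img" (420x560x3 uint8, red, green, blue), "fov_y" (degrees; the focal length in pixels is half the picture's height over the tangent of half this angle, whatever the lens; pixels are square), "cx", "cy" (the principal point, pixels), "origin" and "rotation" of the camera in the world. Camera axes: x right, y down, z forward; pixel columns grow to the right and rows downward; lengths in m; the calibration is good to about 2 mm. A picture is of the moment at which its call begins. There is no depth.
- job_done(): hands the job in; it is judged then, once.
The state is a dict: "time": time; "joint_pos": joint angles; "qvel": joint speeds; "joint_efforts": joint torques, N m; "position": TCP position; "tcp_rot": TCP orientation; "contact_force": force on the tool from outside, world axes, zero at the start; "torque": the same for the moment, N m; "finger_gap": finger opening in m; "grip_force": force on a finger pad.
Only numpy, scipy, OpenCV 4.12 (cv2) and the standard library are available. Lean on these libraries where they do the work, as an engineer would, in place of code of your own. Each camera call takes 0.05 s, during which the arm holds its last target. There are 200 camera calls.

## Working session

There is one attempt and no reset: what is moved stays moved. The work goes in short steps, Python scripts to look and compute and a shell command to move; the robot and the scene stay as the last step left them, time stands still between calls to the robot, and variables do not carry over. Pictures are saved under pics/ and viewed, at most 10 in all, crops included, and the job is handed in when it is done.

```bash
mkdir -p pics; cat > h.py <<'E'
from rig import *
import numpy as np, cv2, json
from scipy.spatial.transform import Rotation as R
def cam(n):
    c=get_image(n); c={k:np.array(v) if k!='fov_y' else v for k,v in c.items()}
    c['f']=c['img'].shape[0]/2/np.tan(np.radians(c['fov_y'])/2); return c
def Rm(c):
    r=c['rotation']; return r if r.shape==(3,3) else R.from_quat(r).as_matrix()
def ray(c,u,v):
    d=Rm(c)@np.array([(u-c['cx'])/c['f'],(v-c['cy'])/c['f'],1]); return c['origin'],d
def at(c,u,v,z):
    o,d=ray(c,u,v); return (o+d*(z-o[2])/d[2])
def proj(c,p):
    q=Rm(c).T@(np.array(p)-c['origin']); return q[:2]/q[2]*c['f']+[c['cx'],c['cy']]
def tri(a,pa,b,pb):
    o1,d1=ray(a,*pa);o2,d2=ray(b,*pb)
    s=np.linalg.lstsq(np.c_[d1,-d2],o2-o1,rcond=None)[0]
    p,q=o1+d1*s[0],o2+d2*s[1]; return (p+q)/2,np.linalg.norm(p-q)
def save(n,img,scale=None):
    if scale: img=cv2.resize(img,None,fx=scale,fy=scale,interpolation=cv2.INTER_CUBIC)
    cv2.imwrite('pics/'+n,img[:,:,::-1])
E
python3 - <<'E'
from h import *
import pickle
print(sense())
for n in ('scene','top'):
    c=cam(n); pickle.dump(c,open(n+'.pkl','wb')); save(n+'.png',c['img'],1.42); print(n,c['origin'],Rm(c),c['f'],c['cx'],c['cy'])
E
```

```text
{'time': 0.0, 'joint_pos': array([ 1.43870140e+00,  4.08032811e-02,  8.37809790e-02, -4.53180586e-04,
       -1.61545971e+00, -3.33715503e-01]), 'qvel': array([-0.0003886 ,  0.00112546,  0.00016051, -0.00082101,  0.00068342,
        0.00208454]), 'joint_efforts': array([ 6.83647013e-04, -3.68212080e+01,  3.47411442e+01,  6.93234175e+00,
       -5.51773439e-03, -9.00875534e-06]), 'position': array([0.26924305, 0.53577803, 0.20056936]), 'tcp_rot': array([ 9.73001884e-01, -2.30795520e-01, -1.40400180e-04,  8.61344742e-04]), 'contact_force': array([ 1.01449564, -0.21322275,  0.06690258]), 'torque': array([-0.05087108,  0.0120362 ,  0.00732849]), 'grip_force': 0.0, 'finger_gap': 0.08570025952883198}
scene [ 0.03754787 -0.59579198  0.77426021] [[ 0.79845089 -0.39876461  0.45106869]
 [-0.60200903 -0.53853938  0.58954259]
 [ 0.00782954 -0.74226823 -0.67005714]] 423.3149852662841 285.1488501692303 211.60011749734682
top [0.32161396 0.0100609  1.18326209] [[ 0.02567061 -0.98773028  0.15404516]
 [-0.9996417  -0.02419453  0.01144951]
 [-0.00758198 -0.15428388 -0.98799747]] 474.04694511978977 272.7683261825953 210.46726866885356
```

View pics/top.png

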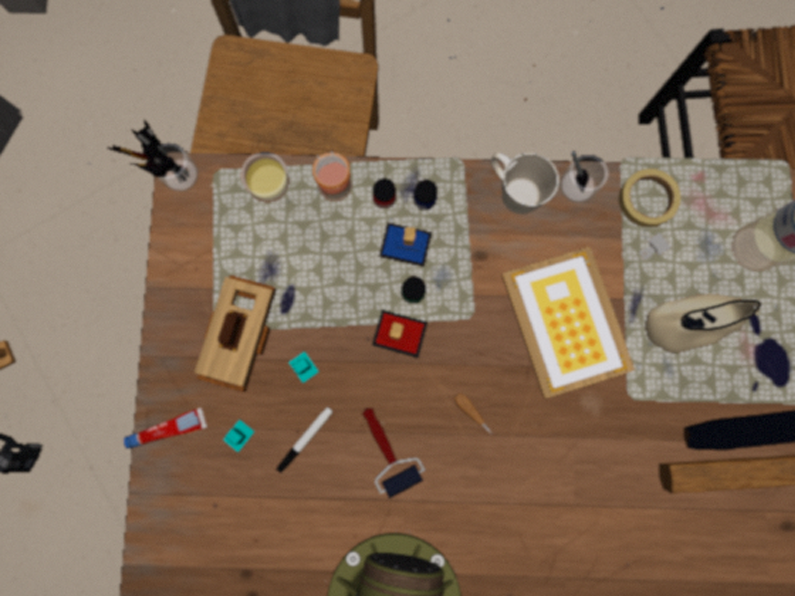

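View pics/scene.png

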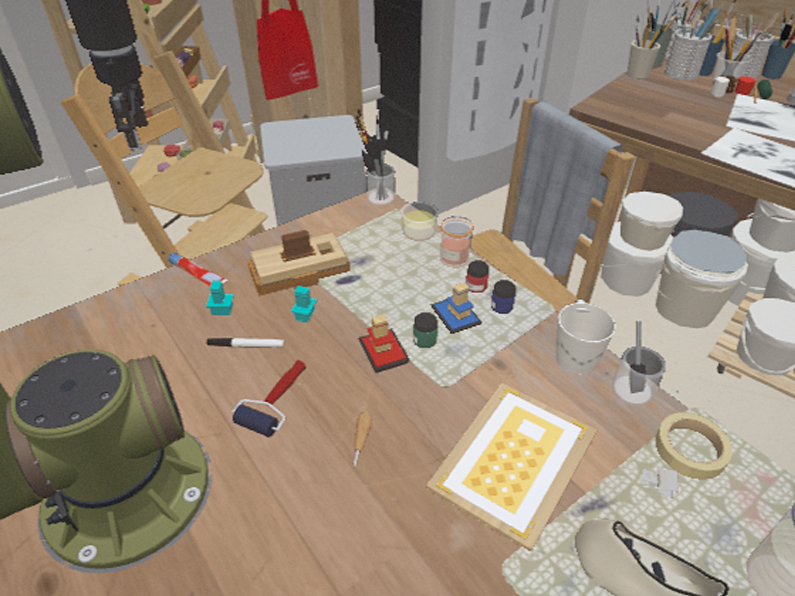

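The top view (1.42×) shows the red inset on the red pad at (397,330), the blue one at (408,237), and the turquoise look-alikes at (303,367) and (238,436). The block is on its rest at (235,332) with its pocket towards (243,297), and the board is at (567,322) with its bare window at (557,291). I choose the inset on the red pad and check it in a close crop.

```bash
python3 - <<'E'
from h import *
import pickle
t=pickle.load(open('top.pkl','rb'));s=pickle.load(open('scene.pkl','rb'))
def crop(c,u,v,w,h,W,H): return cv2.resize(c['img'][v:v+h,u:u+w],(W,H),interpolation=cv2.INTER_CUBIC)
# top row: top cam ; bottom row: scene cam. 
A=np.vstack([np.hstack([crop(t,130,190,70,87,240,298),crop(t,255,210,60,50,358,298)]),np.hstack([crop(s,170,155,80,60,320,240),crop(s,245,215,60,52,278,240)])])
save('c.png',A)
# colour-based: red pad, print, block
hsv=cv2.cvtColor(t['img'],cv2.COLOR_RGB2HSV)
def blob(m,box):
    k=np.zeros_like(m);x,y,w,h=box;k[y:y+h,x:x+w]=m[y:y+h,x:x+w]
    n,l,st,ce=cv2.connectedComponentsWithStats(k);i=1+np.argmax(st[1:,4]);cn=np.argwhere(l==i)[:,::-1].astype(np.float32);return cv2.minAreaRect(cn),st[i]
def show(name,r,z):
    P=np.array([at(t,*p,z)[:2] for p in cv2.boxPoints(r)]);print(name,r,'\n center',P.mean(0).round(4),'edges',np.linalg.norm(P[1]-P[0]).round(4),np.linalg.norm(P[2]-P[1]).round(4),'dirs deg',np.degrees(np.arctan2(*(P[1]-P[0])[::-1])).round(1),np.degrees(np.arctan2(*(P[2]-P[1])[::-1])).round(1))
r,_=blob(cv2.inRange(hsv,(0,180,70),(8,255,255))|cv2.inRange(hsv,(172,180,70),(180,255,255)),(255,212,60,45));show('redpad',r,.014)
r,_=blob(cv2.inRange(hsv,(15,110,150),(32,255,255)),(355,180,80,90));show('print',r,.0124)
m=((t['img'].min(2)>150)|(cv2.inRange(hsv,(15,110,150),(32,255,255))>0)).astype(np.uint8)*255
r,_=blob(m,(355,175,90,105));show('sheet',r,.0124)
for nm,p,z in (('window',(556/1.42,291/1.42),.0124),('redknobtop',(397/1.42,329/1.42),.081),('green',(413/1.42,289/1.42),.051),('blueknob',(409/1.42,233/1.42),.081)):print(nm,at(t,*p,z).round(4))
E
```

```text
redpad ((281.34228515625, 234.41152954101562), (29.819969177246094, 22.364974975585938), 15.255118370056152) 
 center [0.4445 0.0009] edges 0.0557 0.0741 dirs deg -13.6 -104.0
print ((399.97772216796875, 226.00778198242188), (68.05218505859375, 32.13837814331055), 70.70995330810547) 
 center [ 0.4737 -0.2928] edges 0.0816 0.1682 dirs deg -69.2 -161.8
sheet ((400.0, 226.0), (93.6034164428711, 65.14291381835938), 71.56504821777344) 
 center [ 0.4746 -0.2928] edges 0.166 0.2319 dirs deg -70.0 -163.0
window [ 0.5254 -0.2728  0.0124]
redknobtop [0.4437 0.0056 0.081 ]
green [ 0.5162 -0.0202  0.051 ]
blueknob [ 0.6065 -0.0107  0.081 ]
```

View pics/c.png

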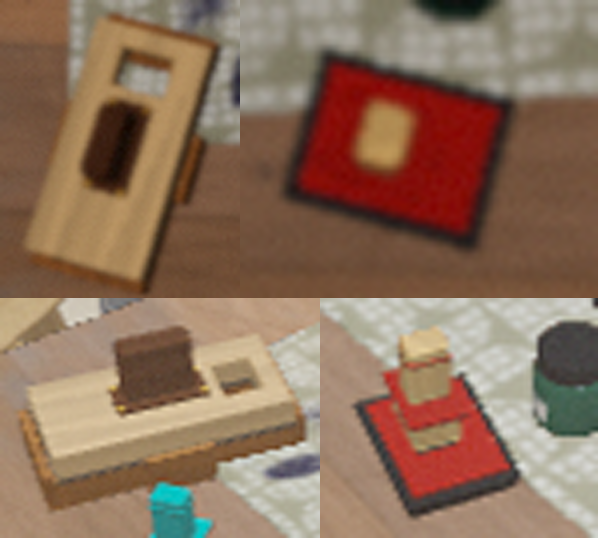

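The close crop confirms the choice: red flange, wooden knob with a red band, on the red pad. Knob-top pixels are top (279.3,232.7) and scene (267.4,224.5). I move above it for a look from the wrist camera.

```bash
cat >> h.py <<'E'
def go(x,y,z,yaw):
    "units to go from the present pose, slide first (present axes), then spin; yaw of tool x in deg"
    s=sense();r=R.from_quat(s['tcp_rot']).as_matrix();d=r.T@(np.array([x,y,z])-s['position'])/.03
    y0=np.degrees(np.arctan2(r[1,0],r[0,0]));dy=(yaw-y0+180)%360-180
    print('t',round(s['time'],2),'pos',s['position'].round(4),'yaw',y0.round(2),'tilt',r[:,2].round(3),'gap',round(s['finger_gap'],4),'F',s['contact_force'].round(1),'j6',s['joint_pos'][5].round(2),'| slide',d.round(2),'spin',round(-dy/6,2))
E
python3 - <<'E'
from h import *
import pickle
t=pickle.load(open('top.pkl','rb'));s=pickle.load(open('scene.pkl','rb'))
print(tri(t,(279.3,232.7),s,(267.4,224.5)))
print('block',at(t,165.3,232.9,.046))
def T(x,y):return (130+x/3.43,190+y/3.43)
def S(x,y):return (170+x/4,155+(y-298)/4)
for a,b in (((105,17),(267,338)),((27,247),(28,386)),((211,42),(303,402)),((122,106),(152,333)),((145,73),(236,376)),((145,283),(52,474))):
    print(tri(t,T(*a),s,S(*b)))
c=cam('wrist');q=sense();r=R.from_quat(q['tcp_rot']).as_matrix()
print('wristcam in tool',r.T@(c['origin']-q['position']),(r.T@Rm(c)).round(2),c['f'],tcp_to_grasp)
go(.39,.004,.2,-13.6)
E
python3 -m crank '[{"slide":[0.9,0.9,0],"spin":0,"jaw":1},{"slide":[0.9,0.9,0],"spin":0,"jaw":1},{"slide":[0.9,0.9,0],"spin":0,"jaw":1},{"slide":[0.9,0.9,0],"spin":0,"jaw":1},{"slide":[0.9,0.9,0],"spin":0,"jaw":1},{"slide":[0.9,0.9,0],"spin":0,"jaw":1},{"slide":[0.9,0.9,0],"spin":0,"jaw":1},{"slide":[0.9,0.9,0],"spin":0,"jaw":1},{"slide":[0.9,0.9,0],"spin":0,"jaw":1}]' 40; python3 -c "
from h import *
go(.444,.004,.2,-13.6)"
```

```text
(array([0.44298312, 0.00544348, 0.07868474]), np.float64(0.0032475627811122676))
block [0.43777413 0.28125052 0.046     ]
(array([0.53508418, 0.29741016, 0.04230225]), np.float64(0.008527075414527045))
(array([0.36817365, 0.34146208, 0.0472986 ]), np.float64(0.004334451901836349))
(array([0.51844135, 0.22185073, 0.03819813]), np.float64(0.006171399273266428))
(array([0.45047854, 0.27401138, 0.09876937]), np.float64(0.021284199944681805))
(array([0.49280344, 0.2667099 , 0.04550767]), np.float64(0.003980140543183678))
(array([0.34478707, 0.26121926, 0.03299227]), np.float64(0.002348158198315606))
wristcam in tool [ 0.07523468 -0.00134574 -0.17242064] [[ 0.   -0.96 -0.29]
 [ 1.    0.   -0.  ]
 [ 0.   -0.29  0.96]] 290.2055875151964 0.0187
t 0.15 pos [0.2693 0.5358 0.2008] yaw -26.69 tilt [-0.001 -0.001 -1.   ] gap 0.0852 F [ 0.5 -0.3 -0.8] j6 -0.33 | slide [11.56 14.03  0.05] spin -2.18
time: 0.9
position: [0.3774, 0.208, 0.2016]
tcp_rot: [0.973, -0.23, 0.0, -0.0]
contact_force: [1.7, -0.7, -0.6]
finger_gap: 0.0856
grip_force: 0.0
t 0.9 pos [0.3774 0.208  0.2016] yaw -26.65 tilt [ 0.  0. -1.] gap 0.0856 F [ 1.7 -0.7 -0.6] j6 0.13 | slide [5.03 5.08 0.05] spin -2.17
```

```bash
python3 -m crank '[{"slide":[0.9,0.9,0],"spin":0,"jaw":1},{"slide":[0.9,0.9,0],"spin":0,"jaw":1},{"slide":[0.9,0.9,0],"spin":0,"jaw":1},{"slide":[0.9,0.9,0],"spin":0,"jaw":1},{"slide":[0.9,0.9,0],"spin":0,"jaw":1},{"slide":[0.5,0.5,0],"spin":-0.7,"jaw":1},{"slide":[0,0,0],"spin":-0.7,"jaw":1},{"slide":[0,0,0],"spin":-0.7,"jaw":1},{"slide":[0,0,0],"spin":0,"jaw":1},{"slide":[0,0,0],"spin":0,"jaw":1}]'
python3 - <<'E'
from h import *
import pickle
go(.443,.005,.2,-13.6)
c=cam('wrist');pickle.dump(c,open('w1.pkl','wb'));print(proj(c,(.443,.005,.081)))
save('w1.png',c['img'])
E
```

```text
time: 1.73
position: [0.444, 0.0083, 0.2014]
tcp_rot: [0.992, -0.124, -0.0, 0.0]
contact_force: [0.7, -0.0, 0.1]
finger_gap: 0.0855
grip_force: 0.0
t 1.73 pos [0.444  0.0083 0.2014] yaw -14.22 tilt [-0. -0. -1.] gap 0.0855 F [ 0.7 -0.   0.1] j6 0.85 | slide [-0.    0.12  0.05] spin -0.1
[291.04836256 198.48778691]
```

View pics/w1.png

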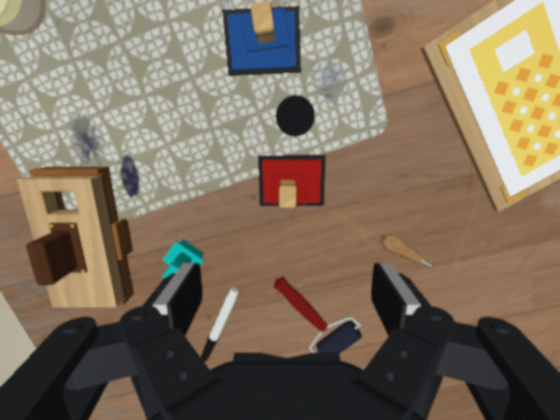

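Wrist view: the red knob is at about (288,195) on the pad (260–325,155–207), the block is at left with its pocket at (62,202) and grip at (55,255), and the print is at upper right with its window at (515,50).

```bash
python3 - <<'E'
from h import *
import pickle
c=pickle.load(open('w1.pkl','rb'));I=c['img'].copy()
print(sense()['joint_pos'].round(3))
k=cv2.resize(I[145:215,250:335],(510,420),interpolation=cv2.INTER_CUBIC)
b=cv2.resize(I[150:320,15:140],(290,394),interpolation=cv2.INTER_CUBIC)
A=np.zeros((420,800,3),np.uint8);A[:,:510]=k;A[:394,510:]=b
save('w1c.png',A)
E
```

```text
[ 0.478 -0.386 -0.288 -0.    -1.668  0.845]
```

View pics/w1c.png

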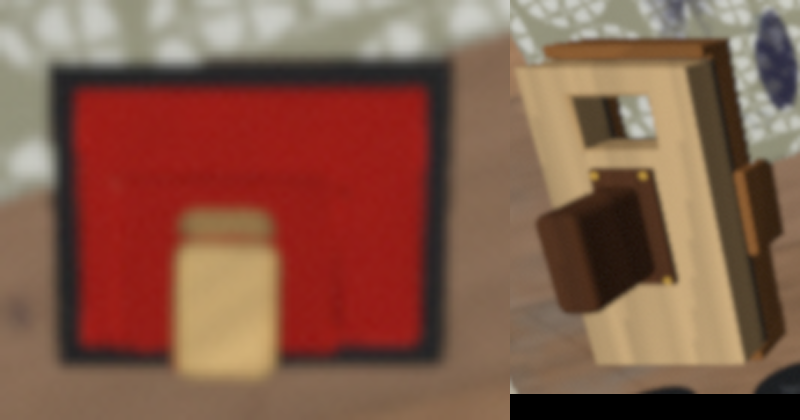

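```bash
python3 - <<'E'
from h import *
import pickle
c=pickle.load(open('w1.pkl','rb'))
k=at(c,287.9,197,.081);print('knob',k)
P=lambda x,y:at(c,15+(x-510)/2.32,150+y/2.32,.046)[:2]
Q=np.array([P(*p) for p in ((517,67),(687,67),(745,362),(595,362))]);print(Q.round(4),'c',Q.mean(0))
e=Q[0]-Q[3];f=Q[1]-Q[2];print(np.degrees(np.arctan2(e[1],e[0])),np.degrees(np.arctan2(f[1],f[0])),np.linalg.norm(e),np.linalg.norm(f))
print('pocket',np.mean([P(*p) for p in ((573,95),(652,95),(660,147),(583,147))],0))
go(k[0],k[1],.072,-14.2)
E
```

```text
knob [0.44535113 0.00779066 0.081     ]
[[0.533  0.3038]
 [0.5125 0.2225]
 [0.3487 0.2645]
 [0.3695 0.3469]] c [0.4409309  0.28442231]
-14.790096025684159 -14.373990988378079 0.16903484557970744 0.16899196795194127
pocket [0.49557154 0.26888106]
t 1.78 pos [0.444  0.0086 0.2015] yaw -14.2 tilt [-0. -0. -1.] gap 0.0853 F [0.8 0.5 0.6] j6 0.85 | slide [0.05 0.01 4.32] spin -0.0
```

```bash
python3 -m crank '[{"slide":[0.05,0.02,0.8],"spin":0,"jaw":1},{"slide":[0,0,0.9],"spin":0,"jaw":1},{"slide":[0,0,0.9],"spin":0,"jaw":1},{"slide":[0,0,0.9],"spin":0,"jaw":1},{"slide":[0,0,0.8],"spin":0,"jaw":1},{"slide":[0,0,0.4],"spin":0,"jaw":1},{"slide":[0,0,0.28],"spin":0,"jaw":1},{"slide":[0,0,0],"spin":0,"jaw":1},{"slide":[0,0,0],"spin":0,"jaw":0.2},{"slide":[0,0,0],"spin":0,"jaw":0}]' 30;  python3 -m crank '[{"slide":[0,0,0],"spin":0,"jaw":0},{"slide":[0,0,0],"spin":0,"jaw":0},{"slide":[0,0,0],"spin":0,"jaw":0},{"slide":[0,0,0],"spin":0,"jaw":0},{"slide":[0,0,0],"spin":0,"jaw":0},{"slide":[0,0,0],"spin":0,"jaw":0}]'; python3 -c "
from h import *
go(.4445,.0078,.2,-14.6)"
```

```text
time: 2.62
position: [0.4464, 0.0078, 0.0539]
tcp_rot: [0.992, -0.123, 0.001, -0.0]
contact_force: [0.8, -0.1, 1.0]
finger_gap: 0.0638
grip_force: 0.0
time: 3.12
position: [0.4454, 0.0075, 0.0523]
tcp_rot: [0.992, -0.123, 0.0, 0.0]
contact_force: [0.1, 0.0, -0.2]
finger_gap: -0.0003
grip_force: 0.0
t 3.12 pos [0.4454 0.0075 0.0523] yaw -14.09 tilt [ 0. -0. -1.] gap -0.0003 F [ 0.1  0.  -0.2] j6 0.85 | slide [-0.03 -0.   -4.92] spin 0.09
```

```bash
python3 - <<'E'
from h import *
import pickle
a=cam('wrist')['img'];s=cam('scene');pickle.dump(s,open('s2.pkl','wb'))
k=cv2.resize(a,(480,360));b=cv2.resize(s['img'][150:290,200:360],(320,280),interpolation=cv2.INTER_CUBIC)
A=np.zeros((360,800,3),np.uint8);A[:,:480]=k;A[:280,480:]=b;save('m.png',A)
E
```

```text
(no output)
```

View pics/m.png

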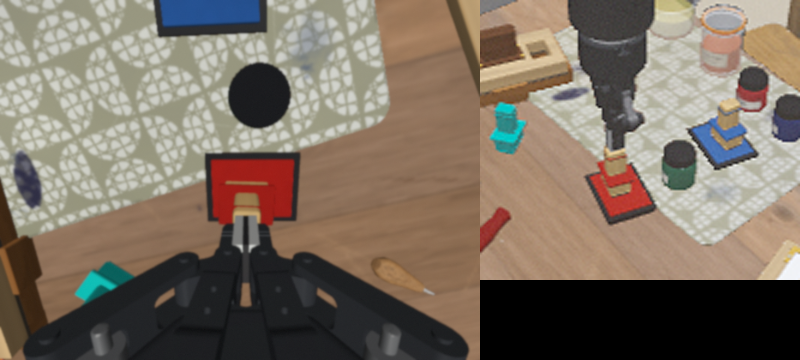

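```bash
python3 - <<'E'
from h import *
import pickle
w=cam('wrist');s=pickle.load(open('s2.pkl','rb'));t=pickle.load(open('top.pkl','rb'));w1=pickle.load(open('w1.pkl','rb'))
q=sense();p=q['position'];print(p,q['time'])
for n,c in (('w',w),('s',s)):
    print(n,'tcp',proj(c,p),'knobtop est',proj(c,(.445,.006,.081)),'m.png',(proj(c,p)/560*480 if n=='w' else (proj(c,p)-[200,150])*2+[480,0]))
pickle.dump(w,open('w2.pkl','wb'))
k=cv2.resize(w['img'][165:285,215:365],(500,400),interpolation=cv2.INTER_CUBIC)
b=cv2.resize(s['img'][190:260,240:300],(300,350),interpolation=cv2.INTER_CUBIC)
A=np.zeros((400,800,3),np.uint8);A[:,:500]=k;A[:350,500:]=b;save('m2.png',A)
E
```

```text
[0.44537005 0.00745031 0.05220912] 3.2667
w tcp [288.38910508 245.09778893] knobtop est [291.42365969 266.23872937] m.png [247.19066149 210.08381908]
s tcp [267.28627171 231.64508366] knobtop est [267.26343734 223.42432851] m.png [614.57254343 163.29016732]
```

View pics/m2.png

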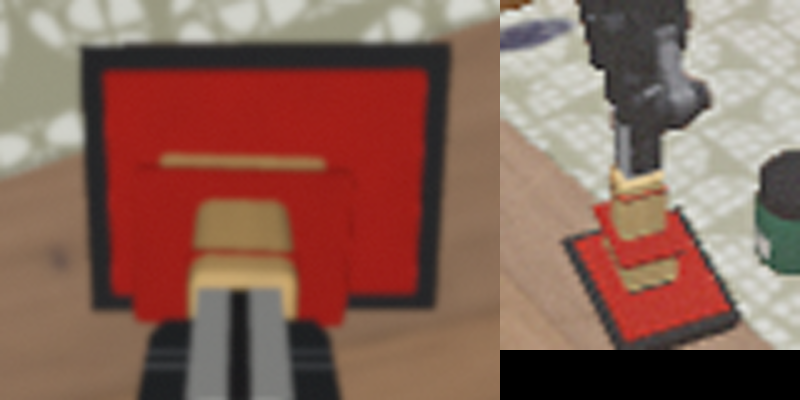

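The shut fingers (wrist crop 190–295,290) stand on or just above the knob's top, although the reported TCP is 29 mm below it. The tips seem to sit about 30 mm higher than the state says. I open, go lower (still clear of the pad in either case) and look.

```bash
python3 -m crank '[{"slide":[0,0,0],"spin":0,"jaw":1},{"slide":[0,0,0],"spin":0,"jaw":1},{"slide":[0,0,0],"spin":0,"jaw":1},{"slide":[0,0,0],"spin":0,"jaw":1},{"slide":[0,0,0],"spin":0,"jaw":1},{"slide":[0,0,0],"spin":0,"jaw":1},{"slide":[0,0,0.3],"spin":0,"jaw":1},{"slide":[0,0,0.3],"spin":0,"jaw":1},{"slide":[0,0,0.2],"spin":0,"jaw":1},{"slide":[0,0,0],"spin":0,"jaw":1}]'
python3 - <<'E'
from h import *
w=cam('wrist');s=cam('scene');go(.445,.0075,.03,-14.6)
k=cv2.resize(w['img'],(480,360))
b=cv2.resize(s['img'][190:260,240:300],(300,350),interpolation=cv2.INTER_CUBIC)
A=np.zeros((360,800,3),np.uint8);A[:,:480]=k;A[:350,500:]=b;save('m3.png',A)
E
```

```text
time: 4.1
position: [0.444, 0.0071, 0.0258]
tcp_rot: [0.992, -0.123, -0.002, 0.001]
contact_force: [0.2, 0.4, 0.1]
finger_gap: 0.0854
grip_force: 0.0
t 4.2 pos [0.4451 0.0072 0.0277] yaw -14.08 tilt [-0.001 -0.001 -1.   ] gap 0.085 F [0.1 0.2 0.6] j6 0.85 | slide [-0.   -0.01 -0.08] spin 0.09
```

View pics/m3.png

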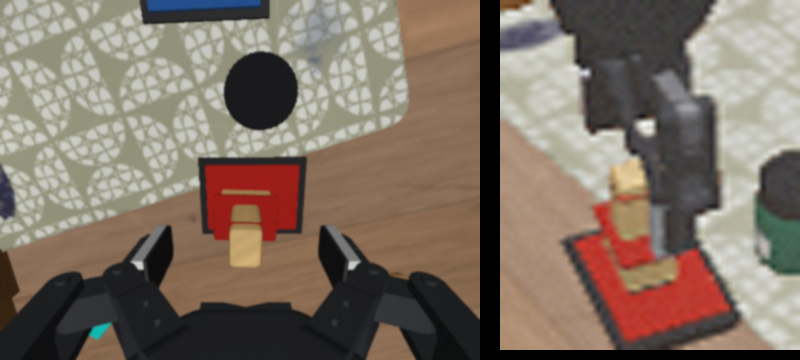

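```bash
python3 - <<'E'
from h import *
import pickle
s=pickle.load(open('scene.pkl','rb'))
for z in (.03,.04,.05,.06,.07,.08):
    print(z,[(((proj(s,(.445-.243*o+.97*d,.0072-.97*o-.243*d,z))-[240,190])*5+[500,0]).round(0)) for o,d in ((.043,0),(.05,-.011),(.05,.011),(.043,-.011))])
E
```

```text
0.03 [array([670., 301.]), array([654., 317.]), array([697., 304.]), array([648., 307.])]
0.04 [array([669., 286.]), array([653., 303.]), array([697., 290.]), array([648., 293.])]
0.05 [array([669., 272.]), array([653., 288.]), array([697., 275.]), array([647., 278.])]
0.06 [array([669., 257.]), array([653., 274.]), array([696., 260.]), array([647., 264.])]
0.07 [array([669., 242.]), array([652., 259.]), array([696., 246.]), array([647., 249.])]
0.08 [array([669., 227.]), array([652., 243.]), array([696., 230.]), array([646., 233.])]
```

Projecting the open finger tip puts it at z ≈ 0.07, where 0.041 was expected. So the tips really stand about 29 mm higher than the reported TCP, and from here I use true z = reported + 0.029. I go 6 mm lower and close.

```bash
python3 -m crank '[{"slide":[0,0,0.2],"spin":0,"jaw":1},{"slide":[0,0,0],"spin":0,"jaw":0},{"slide":[0,0,0],"spin":0,"jaw":0},{"slide":[0,0,0],"spin":0,"jaw":0},{"slide":[0,0,0],"spin":0,"jaw":0},{"slide":[0,0,0],"spin":0,"jaw":0},{"slide":[0,0,0],"spin":0,"jaw":0},{"slide":[0,0,0],"spin":0,"jaw":0}]' 30; python3 -c "
from h import *
go(.495,.270,.125,-14.6)"
```

```text
time: 4.87
position: [0.4455, 0.0075, 0.0224]
tcp_rot: [0.992, -0.123, 0.0, -0.0]
contact_force: [-0.3, 0.4, 1.0]
finger_gap: 0.0177
grip_force: 32.8
t 4.87 pos [0.4455 0.0075 0.0224] yaw -14.09 tilt [ 0.  0. -1.] gap 0.0177 F [-0.3  0.4  1. ] j6 0.85 | slide [-0.53 -8.89 -3.42] spin 0.09
```

```bash
python3 -m crank '[{"slide":[0,0,-0.5],"spin":0,"jaw":0},{"slide":[0,0,-0.9],"spin":0,"jaw":0},{"slide":[0,0,-0.9],"spin":0,"jaw":0},{"slide":[0,0,-0.7],"spin":0,"jaw":0},{"slide":[-0.1,-0.9,0],"spin":0,"jaw":0},{"slide":[-0.1,-1,0],"spin":0,"jaw":0},{"slide":[-0.1,-1,0],"spin":0,"jaw":0},{"slide":[-0.1,-1,0],"spin":0,"jaw":0},{"slide":[-0.1,-1,0],"spin":0,"jaw":0},{"slide":[0,-1,0],"spin":0,"jaw":0}]'; python3 -m crank '[{"slide":[0,-1,0],"spin":0,"jaw":0},{"slide":[0,-1,0],"spin":0,"jaw":0},{"slide":[0,-0.6,0],"spin":0,"jaw":0},{"slide":[0,-0.3,0],"spin":0.1,"jaw":0},{"slide":[0,0,0],"spin":0,"jaw":0},{"slide":[0,0,0],"spin":0,"jaw":0},{"slide":[0,0,0],"spin":0,"jaw":0}]'
python3 - <<'E'
from h import *
import pickle
w=cam('wrist');s=cam('scene');t=cam('top');pickle.dump((w,s,t),open('v4.pkl','wb'));go(.495,.270,.125,-14.6)
b=cv2.resize(s['img'][120:225,160:260],(300,315),interpolation=cv2.INTER_CUBIC)
A=np.zeros((420,800,3),np.uint8);A[:375,:500]=cv2.resize(w['img'],(500,375));A[:315,500:]=b;save('m4.png',A)
E
```

```text
time: 5.7
position: [0.4737, 0.1844, 0.1122]
tcp_rot: [0.992, -0.122, -0.0, -0.0]
contact_force: [0.1, 0.3, -0.4]
finger_gap: 0.0179
grip_force: 32.8
time: 6.28
position: [0.495, 0.2664, 0.1122]
tcp_rot: [0.992, -0.128, -0.0, 0.0]
contact_force: [-1.0, 0.6, -0.4]
finger_gap: 0.0174
grip_force: 32.8
t 6.43 pos [0.4951 0.2664 0.1126] yaw -14.74 tilt [ 0.  0. -1.] gap 0.0176 F [-0.1  0.4 -0.3] j6 0.46 | slide [-0.03 -0.11 -0.41] spin -0.02
```

View pics/m4.png

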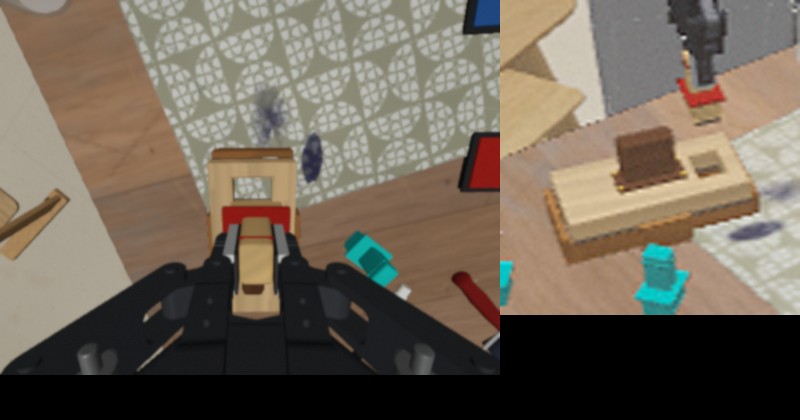

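Wrist view (0.89×): the inset hangs between the fingers with its red flange at (222–290,207–230). The pocket is just ahead at (233–272,178–205) and the block's far edge at (210–292,160). From here I measure numerically.

```bash
python3 - <<'E'
from h import *
import pickle
w,s,t=pickle.load(open('v4.pkl','rb'));I=w['img'].astype(int)
f=lambda a:' '.join('%d,%d,%d'%tuple(x) for x in a)
def steps(line,off,th=25):
    g=np.abs(np.diff(line,axis=0)).max(1); return [(int(off+i+1),int(g[i]),tuple(int(v) for v in line[min(i+2,len(line)-1)])) for i in range(1,len(g)-1) if g[i]>th and g[i]>=g[i-1] and g[i]>g[i+1]]
for v in (185,192,212,240,245): print('row',v,steps(I[v-1:v+2,220:345].mean(0),220,18))
for u in (250,270,283,296,312): print('col',u,steps(I[150:345,u-2:u+3].mean(1),150,18))
E
```

```text
row 185 [(333, 27, (182, 182, 175)), (338, 37, (67, 66, 78))]
row 192 [(223, 19, (141, 140, 122)), (229, 20, (177, 178, 170)), (233, 29, (174, 148, 110)), (339, 19, (79, 79, 82))]
row 212 [(222, 21, (155, 154, 140)), (229, 20, (141, 141, 123)), (261, 30, (110, 105, 89)), (263, 31, (147, 146, 131)), (305, 24, (174, 147, 104))]
row 240 [(236, 24, (157, 133, 97)), (249, 39, (139, 28, 22)), (325, 44, (174, 139, 100)), (331, 32, (109, 72, 39))]
row 245 [(249, 41, (142, 32, 26)), (272, 22, (131, 91, 57)), (302, 20, (137, 30, 23)), (325, 42, (174, 141, 103)), (330, 26, (132, 93, 54))]
col 250 [(166, 44, (94, 62, 35)), (231, 30, (136, 67, 49)), (261, 39, (31, 28, 30)), (287, 19, (27, 29, 30))]
col 270 [(166, 51, (94, 62, 37)), (199, 28, (174, 172, 162)), (222, 22, (107, 92, 70)), (231, 30, (125, 31, 21)), (265, 19, (129, 36, 25)), (268, 19, (125, 85, 54))]
col 283 [(166, 37, (92, 60, 32)), (199, 19, (151, 149, 132)), (223, 34, (133, 108, 75)), (231, 29, (123, 31, 22)), (243, 28, (135, 96, 61)), (264, 23, (131, 55, 35)), (267, 25, (139, 108, 68)), (319, 35, (74, 48, 30)), (330, 42, (167, 141, 103))]
col 296 [(166, 37, (91, 59, 33)), (176, 21, (123, 109, 88)), (222, 34, (127, 109, 86)), (231, 29, (124, 31, 21)), (243, 27, (131, 91, 58)), (264, 23, (129, 53, 34)), (267, 24, (135, 105, 65))]
col 312 [(166, 29, (92, 60, 32)), (231, 29, (122, 31, 20)), (251, 29, (109, 102, 100)), (285, 21, (136, 137, 135)), (294, 29, (51, 52, 52))]
```

```bash
python3 - <<'E'
from h import *
import pickle
w,s,t=pickle.load(open('v4.pkl','rb'))
q=sense();p=q['position'];r=R.from_quat(q['tcp_rot']).as_matrix();zi=p[2]-.0084
L=lambda u,v,z:((r.T@(at(w,u,v,z)-p))*1e3)[:2].round(1)
print('tool-frame mm (x,y) rel TCP')
for n,a in dict(blkL=(236,240,.046),blkR=(331,240,.046),holeL=(261,212,.022),holeR=(305,212,.022),blkfar=(283,176,.046),restfar=(283,166,.030),pkfar=(283,199,.046),pknearbottom=(283,222.5,.022),flL=(249,240,zi+.029),flR=(325,240,zi+.029),flfront=(283,231,zi+.029),knobfront=(283,267,zi+.067),knobback=(283,319,zi+.067)).items(): print(n,L(*a))
E
```

```text
tool-frame mm (x,y) rel TCP
blkL [-24.3 -45.9]
blkR [-24.2  38.4]
holeL [ -5.7 -25.3]
holeR [-5.6 16.4]
blkfar [33.  -4.1]
restfar [39.  -4.2]
pkfar [13.3 -4.1]
pknearbottom [-16.2  -4.4]
flL [ 12.1 -22.3]
flR [12.2 20.5]
flfront [17.6 -3.1]
knobfront [15.3 -2.7]
knobback [-11.4  -2.8]
```

```bash
python3 -m crank '[{"slide":[-0.05,-0.11,0.4],"spin":0,"jaw":0},{"slide":[0,0,0.6],"spin":0,"jaw":0},{"slide":[0,0,0.5],"spin":0,"jaw":0},{"slide":[0,0,0.3],"spin":0,"jaw":0},{"slide":[0,0,0],"spin":0,"jaw":0},{"slide":[0,0,0],"spin":0,"jaw":0},{"slide":[0,0,0],"spin":0,"jaw":0}]'
python3 - <<'E'
from h import *
import pickle
w=cam('wrist');pickle.dump(w,open('v5.pkl','wb'));go(.495,.270,.0304,-14.6)
q=sense();p=q['position'];r=R.from_quat(q['tcp_rot']).as_matrix();zi=p[2]-.0084
I=w['img'].astype(int)
def steps(line,off,th=25):
    g=np.abs(np.diff(line,axis=0)).max(1); return [(int(off+i+1),int(g[i]),tuple(int(v) for v in line[min(i+2,len(line)-1)])) for i in range(1,len(g)-1) if g[i]>th and g[i]>=g[i-1] and g[i]>g[i+1]]
for v in (200,212,225,240,250): print('row',v,steps(I[v-1:v+2,210:365].mean(0),210,18))
for u in (240,265,283,300,330): print('col',u,steps(I[120:345,u-2:u+3].mean(1),120,18))
P=lambda x,y,z:proj(w,r@np.array([x,y,0])*1e-3+[p[0],p[1],z]).round(0)
print('expect pocket far edge',P(14,0,.046),P(16,0,.046),'blkfar',P(29,0,.046),'blk sides',P(0,-42,.046),P(0,42,.046),'flange front',P(17,0,zi+.029),P(17,0,zi+.024))
E
```

```text
time: 7.02
position: [0.495, 0.271, 0.0592]
tcp_rot: [0.992, -0.128, 0.001, -0.0]
contact_force: [0.1, -0.7, 0.0]
finger_gap: 0.0174
grip_force: 32.8
t 7.07 pos [0.4951 0.2711 0.0594] yaw -14.69 tilt [ 0.002  0.001 -1.   ] gap 0.0177 F [0.3 1.1 0.2] j6 0.46 | slide [0.01 0.04 0.97] spin -0.01
row 200 [(355, 26, (69, 68, 76))]
row 212 [(351, 24, (183, 183, 175)), (358, 29, (82, 82, 92))]
row 225 [(212, 33, (180, 179, 171)), (260, 18, (117, 96, 65)), (316, 27, (168, 141, 98)), (350, 18, (143, 142, 128))]
row 240 [(249, 41, (141, 29, 22)), (325, 44, (179, 142, 104))]
row 250 [(249, 44, (143, 39, 28)), (270, 23, (115, 84, 53)), (303, 22, (105, 32, 23)), (325, 42, (177, 146, 107)), (349, 20, (134, 133, 111))]
col 240 [(175, 46, (94, 61, 35))]
col 265 [(174, 45, (93, 61, 36)), (188, 18, (96, 74, 51)), (190, 20, (132, 108, 74)), (231, 29, (126, 32, 22)), (251, 25, (96, 88, 87)), (330, 30, (168, 142, 104))]
col 283 [(174, 31, (91, 59, 32)), (188, 18, (97, 77, 54)), (190, 18, (126, 103, 70)), (217, 36, (181, 180, 172)), (226, 32, (143, 116, 75)), (231, 29, (124, 32, 22)), (243, 26, (136, 97, 61)), (264, 24, (132, 56, 36)), (267, 25, (141, 109, 68)), (319, 34, (80, 51, 32))]
col 300 [(174, 33, (90, 59, 32)), (226, 24, (142, 115, 74)), (231, 29, (125, 32, 21)), (244, 18, (126, 78, 49)), (265, 23, (134, 55, 36)), (267, 24, (134, 96, 61)), (318, 31, (85, 58, 35))]
col 330 [(173, 30, (91, 60, 32)), (189, 19, (131, 107, 73)), (264, 27, (88, 76, 60))]
expect pocket far edge [288. 218.] [288. 215.] blkfar [288. 196.] blk sides [227. 237.] [349. 237.] flange front [288. 232.] [288. 229.]
```

```bash
python3 -m crank '[{"slide":[0,0,0.2],"spin":0,"jaw":0},{"slide":[0,0,0.1],"spin":0,"jaw":0},{"slide":[0,0,0.1],"spin":0,"jaw":0},{"slide":[0,0,0],"spin":0,"jaw":0}]';python3 -m crank '[{"slide":[0,0,0.1],"spin":0,"jaw":0},{"slide":[0,0,0.1],"spin":0,"jaw":0},{"slide":[0,0,0],"spin":0,"jaw":0}]'
```

```text
time: 7.4
position: [0.4945, 0.2706, 0.0456]
tcp_rot: [0.992, -0.128, -0.0, 0.0]
contact_force: [0.4, -0.0, -1.3]
finger_gap: 0.0173
grip_force: 32.7
time: 7.65
position: [0.4943, 0.2706, 0.0395]
tcp_rot: [0.992, -0.128, -0.0, 0.0]
contact_force: [1.4, 0.5, -1.5]
finger_gap: 0.0176
grip_force: 32.7
```

```bash
python3 -m crank '[{"slide":[0,0,0.1],"spin":0,"jaw":0},{"slide":[0,0,0.1],"spin":0,"jaw":0},{"slide":[0,0,0.1],"spin":0,"jaw":0},{"slide":[0,0,0],"spin":0,"jaw":0},{"slide":[0,0,0],"spin":0,"jaw":0}]';python3 -m crank '[{"slide":[0,0,0.04],"spin":0,"jaw":0},{"slide":[0,0,0.04],"spin":0,"jaw":0},{"slide":[0,0,0],"spin":0,"jaw":0},{"slide":[0,0,0],"spin":0,"jaw":0}]'
```

```text
time: 8.07
position: [0.4944, 0.2706, 0.0309]
tcp_rot: [0.992, -0.128, -0.0, 0.0]
contact_force: [0.2, -0.4, -1.3]
finger_gap: 0.0175
grip_force: 32.7
time: 8.4
position: [0.4948, 0.2709, 0.0304]
tcp_rot: [0.992, -0.128, 0.001, -0.0]
contact_force: [-1.8, -1.0, 7.4]
finger_gap: 0.0173
grip_force: 33.8
```

```bash
python3 -m crank '[{"slide":[0,0,-0.06],"spin":0,"jaw":1},{"slide":[0,0,0],"spin":0,"jaw":1},{"slide":[0,0,0],"spin":0,"jaw":1},{"slide":[0,0,0],"spin":0,"jaw":1},{"slide":[0,0,0],"spin":0,"jaw":1},{"slide":[0,0,0],"spin":0,"jaw":1},{"slide":[0,0,-0.5],"spin":0,"jaw":1},{"slide":[0,0,-0.6],"spin":0,"jaw":1},{"slide":[0,0,-0.5],"spin":0,"jaw":1},{"slide":[0,0,0],"spin":0,"jaw":1}]'
python3 -m crank '[{"slide":[-0.5,0,0],"spin":0,"jaw":1},{"slide":[-0.7,0,0],"spin":0,"jaw":1},{"slide":[-0.5,0,0],"spin":0,"jaw":1},{"slide":[-0.17,0,0],"spin":0,"jaw":1},{"slide":[0,0,0],"spin":0,"jaw":1},{"slide":[0,0,0],"spin":0,"jaw":1}]'
python3 - <<'E'
from h import *
import pickle
w=cam('wrist');s=cam('scene');pickle.dump((w,s),open('v6.pkl','wb'));go(.4404,.285,.028,-14.7)
b=cv2.resize(s['img'][130:220,165:265],(400,360),interpolation=cv2.INTER_CUBIC)
A=np.zeros((360,800,3),np.uint8);A[:300,:400]=cv2.resize(w['img'],(400,300));A[:,400:]=b;save('m5.png',A)
E
```

```text
time: 9.23
position: [0.4961, 0.2717, 0.0824]
tcp_rot: [0.992, -0.128, 0.002, -0.002]
contact_force: [0.6, -0.4, 1.5]
finger_gap: 0.0851
grip_force: 0.0
time: 9.73
position: [0.4403, 0.285, 0.0785]
tcp_rot: [0.992, -0.128, 0.0, 0.0]
contact_force: [0.4, -0.7, -0.3]
finger_gap: 0.0854
grip_force: 0.0
t 9.83 pos [0.4407 0.2848 0.0784] yaw -14.71 tilt [-0. -0. -1.] gap 0.0853 F [-0.3  0.  -0.4] j6 0.36 | slide [-0.01 -0.    1.68] spin -0.0
```

View pics/m5.png

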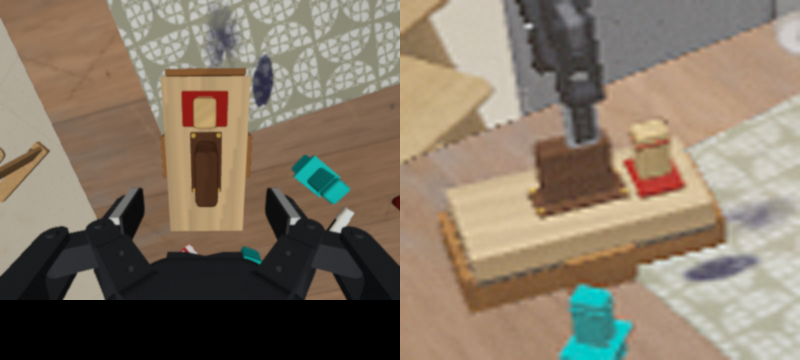

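The inset is home, with its flange flat on the block's back, and the grip at (205,175) is centred between the open fingers. I descend and take the grip.

```bash
python3 -m crank '[{"slide":[0,0,0.6],"spin":0,"jaw":1},{"slide":[0,0,0.6],"spin":0,"jaw":1},{"slide":[0,0,0.3],"spin":0,"jaw":1},{"slide":[0,0,0.18],"spin":0,"jaw":1},{"slide":[0,0,0],"spin":0,"jaw":0},{"slide":[0,0,0],"spin":0,"jaw":0},{"slide":[0,0,0],"spin":0,"jaw":0},{"slide":[0,0,0],"spin":0,"jaw":0},{"slide":[0,0,0],"spin":0,"jaw":0},{"slide":[0,0,0],"spin":0,"jaw":0}]' 80
python3 -m crank '[{"slide":[0,0,0],"spin":0,"jaw":0},{"slide":[0,0,0],"spin":0,"jaw":0},{"slide":[0,0,-0.1],"spin":0,"jaw":0},{"slide":[0,0,-0.2],"spin":0,"jaw":0},{"slide":[0,0,-0.4],"spin":0,"jaw":0},{"slide":[0,0,-0.3],"spin":0,"jaw":0},{"slide":[0,0,0],"spin":0,"jaw":0},{"slide":[0,0,0],"spin":0,"jaw":0},{"slide":[0,0,0],"spin":0,"jaw":0},{"slide":[0,0,0],"spin":0,"jaw":0}]'
```

```text
time: 10.67
position: [0.4406, 0.2853, 0.0291]
tcp_rot: [0.992, -0.128, 0.0, -0.0]
contact_force: [-0.2, 0.8, 1.1]
finger_gap: 0.019
grip_force: 79.1
time: 11.5
position: [0.4399, 0.2847, 0.0575]
tcp_rot: [0.992, -0.128, -0.0, 0.0]
contact_force: [-0.1, 0.4, -4.2]
finger_gap: 0.0192
grip_force: 78.5
```

```bash
python3 -m crank '[{"slide":[0,0,-0.4],"spin":0,"jaw":0},{"slide":[0,0,-0.7],"spin":0,"jaw":0},{"slide":[0,0,-0.7],"spin":0,"jaw":0},{"slide":[0,0.2,-0.3],"spin":0,"jaw":0},{"slide":[0.1,0.5,0],"spin":0,"jaw":0},{"slide":[0.2,0.8,0],"spin":0,"jaw":0},{"slide":[0.3,0.9,0],"spin":0,"jaw":0},{"slide":[0.3,0.9,0],"spin":0,"jaw":0},{"slide":[0.3,0.9,0],"spin":0,"jaw":0},{"slide":[0.3,0.9,0],"spin":0,"jaw":0}]'
python3 -m crank '[{"slide":[0.3,0.9,0],"spin":0,"jaw":0},{"slide":[0.3,0.9,0],"spin":0,"jaw":0},{"slide":[0.3,0.9,0],"spin":-0.2,"jaw":0},{"slide":[0.3,0.9,0],"spin":-0.5,"jaw":0},{"slide":[0.3,0.8,0],"spin":-0.7,"jaw":0},{"slide":[0.2,0.6,0],"spin":-0.8,"jaw":0},{"slide":[0.1,0.3,0],"spin":-0.8,"jaw":0},{"slide":[0,0,0],"spin":-0.8,"jaw":0},{"slide":[0,0,0],"spin":-0.8,"jaw":0},{"slide":[0,0,0],"spin":-0.6,"jaw":0}]'
python3 -m crank '[{"slide":[0,0,0],"spin":-0.3,"jaw":0},{"slide":[0,0,0],"spin":0,"jaw":0},{"slide":[0,0,0],"spin":0,"jaw":0},{"slide":[0,0,0],"spin":0,"jaw":0},{"slide":[0,0,0],"spin":0,"jaw":0}]'
cat > pr.py <<'E'
from h import *
import sys,pickle
def fit(c,z=.0124,box=None):
    hsv=cv2.cvtColor(c['img'],cv2.COLOR_RGB2HSV);m=cv2.inRange(hsv,(12,110,140),(34,255,255))
    m=cv2.morphologyEx(m,cv2.MORPH_OPEN,np.ones((2,2),np.uint8));m=cv2.morphologyEx(m,cv2.MORPH_CLOSE,np.ones((5,5),np.uint8))
    if box: k=m*0;x,y,w,h=box;k[y:y+h,x:x+w]=m[y:y+h,x:x+w];m=k
    n,l,st,_=cv2.connectedComponentsWithStats(m);i=1+np.argmax(st[1:,4]);px=np.argwhere(l==i)[:,::-1]
    W=np.array([at(c,*p,z)[:2] for p in px],np.float32)*1000
    (x,y),(a,b),_=r=cv2.minAreaRect(W);P=cv2.boxPoints(r);e=max((P[1]-P[0],P[2]-P[1]),key=np.linalg.norm);e=e*np.sign(e[0])
    print('box px',st[i],'center',round(x,1),round(y,1),'size',round(a,1),round(b,1),'yaw',np.degrees(np.arctan2(e[1],e[0])).round(2))
E
python3 - <<'E'
from pr import *
go(.474,-.292,.115,19)
w=cam('wrist');pickle.dump(w,open('v7.pkl','wb'));fit(w)
fit(pickle.load(open('top.pkl','rb')),box=(355,180,80,90));fit(pickle.load(open('scene.pkl','rb')),box=(300,270,120,115));fit(pickle.load(open('w1.pkl','rb')),box=(420,0,140,220))
E
```

```text
time: 12.33
position: [0.4439, 0.1233, 0.1202]
tcp_rot: [0.992, -0.128, -0.001, 0.0]
contact_force: [1.8, -0.1, -3.4]
finger_gap: 0.0193
grip_force: 78.6
time: 13.17
position: [0.463, -0.042, 0.12]
tcp_rot: [0.989, 0.145, -0.001, -0.0]
contact_force: [-0.3, 0.2, -2.9]
finger_gap: 0.019
grip_force: 78.7
time: 13.58
position: [0.4639, -0.041, 0.121]
tcp_rot: [0.987, 0.159, -0.0, 0.0]
contact_force: [0.3, -1.4, -2.7]
finger_gap: 0.0193
grip_force: 78.7
t 13.58 pos [ 0.4639 -0.041   0.121 ] yaw 18.26 tilt [-0. -0. -1.] gap 0.0193 F [ 0.3 -1.4 -2.7] j6 1.54 | slide [-2.3   8.05  0.2 ] spin -0.12
box px [ 464  186   96  143 9110] center 476.8 -293.5 size 167.3 83.5 yaw 18.73
box px [ 376  192   51   72 1967] center 471.2 -295.0 size 166.6 80.0 yaw 18.67
box px [ 327  288   67   74 2032] center 474.7 -295.8 size 165.5 80.5 yaw 18.65
box px [ 472    5   88  170 8092] center 475.5 -293.2 size 168.2 83.6 yaw 18.84
```

```bash
python3 -m crank '[{"slide":[-0.2,0.4,0],"spin":-0.07,"jaw":0},{"slide":[-0.3,0.7,0],"spin":0,"jaw":0},{"slide":[-0.3,0.5,0],"spin":0,"jaw":0},{"slide":[-0.2,0.4,0],"spin":0,"jaw":0},{"slide":[0,0,0],"spin":0,"jaw":0},{"slide":[0,0,0],"spin":0,"jaw":0},{"slide":[0,0,0],"spin":0,"jaw":0}]'
python3 - <<'E'
from pr import *
go(.4755,-.293,.12,18.7)
w=cam('wrist');pickle.dump(w,open('v8.pkl','wb'));fit(w)
s=sense();r=R.from_quat(s['tcp_rot']).as_matrix()
# own block in wrist view: back corners expected (face = z-.0068)
for x in (-85,85):
  for y in (-42,42): print(x,y,proj(w,s['position']+r@np.array([x/1e3,y/1e3,-(.024-.0068)])).round(1))
E
```

```text
time: 14.22
position: [0.455, -0.107, 0.1211]
tcp_rot: [0.987, 0.163, -0.0, -0.0]
contact_force: [-0.4, 0.1, -3.4]
finger_gap: 0.0192
grip_force: 78.9
t 14.22 pos [ 0.455  -0.107   0.1211] yaw 18.72 tilt [-0.  0. -1.] gap 0.0192 F [-0.4  0.1 -3.4] j6 1.69 | slide [-1.34  6.09  0.04] spin 0.0
box px [  414   158   107   151 10248] center 476.0 -292.7 size 167.4 81.9 yaw 18.69
-85 -42 [225.  372.4]
-85 42 [349.6 372.5]
85 -42 [204.1 103.9]
85 42 [371.2 103.9]
```

```bash
python3 - <<'E'
from pr import *
w=pickle.load(open('v8.pkl','rb'));I=w['img'].astype(int)
def steps(line,off,th=18):
    g=np.abs(np.diff(line,axis=0)).max(1); return [(int(off+i+1),int(g[i]),tuple(int(v) for v in line[min(i+2,len(line)-1)])) for i in range(1,len(g)-1) if g[i]>th and g[i]>=g[i-1] and g[i]>g[i+1]]
for u in (230,345): print('col',u,steps(I[60:180,u-2:u+3].mean(1),60))
for v in (125,190,235):
    print('row',v,'L',steps(I[v-1:v+2,180:240].mean(0),180),'R',steps(I[v-1:v+2,335:395].mean(0),335))
s=sense();r=R.from_quat(s['tcp_rot']).as_matrix()
for x in (70,20,-20): print([proj(w,s['position']+r@np.array([x/1e3,y/1e3,-.0172])).round(1) for y in (-42,42)])
E
```

```text
col 230 [(83, 26, (42, 62, 49)), (102, 57, (183, 155, 113))]
col 345 [(102, 20, (195, 165, 121))]
row 125 L [(188, 19, (154, 153, 133)), (200, 22, (49, 49, 49)), (204, 51, (165, 139, 102))] R [(391, 23, (101, 81, 56))]
row 190 L [(209, 42, (175, 134, 97))] R [(363, 22, (143, 114, 90)), (387, 32, (169, 141, 99))]
row 235 L [] R [(360, 24, (142, 114, 90)), (383, 31, (175, 146, 105))]
[array([206.5, 134.8]), array([368.8, 134.8])]
[array([213.6, 225.7]), array([361.4, 225.8])]
[array([218.4, 287.6]), array([356.4, 287.7])]
```

```bash
python3 -m crank '[{"slide":[-0.1,0.5,0],"spin":0,"jaw":0},{"slide":[-0.2,0.9,0],"spin":0,"jaw":0},{"slide":[-0.2,0.9,0],"spin":0,"jaw":0},{"slide":[-0.2,0.9,0],"spin":0,"jaw":0},{"slide":[-0.2,0.9,0],"spin":0,"jaw":0},{"slide":[-0.2,0.9,0],"spin":0,"jaw":0},{"slide":[-0.2,0.7,0],"spin":0,"jaw":0},{"slide":[-0.06,0.42,0],"spin":0,"jaw":0},{"slide":[0,0,0.4],"spin":0,"jaw":0},{"slide":[0,0,0.5],"spin":0,"jaw":0}]'
python3 -m crank '[{"slide":[0,0,0.5],"spin":0,"jaw":0},{"slide":[0,0,0.4],"spin":0,"jaw":0},{"slide":[0,0,0.3],"spin":0,"jaw":0},{"slide":[0,0,0.2],"spin":0,"jaw":0},{"slide":[0,0,0],"spin":0,"jaw":0},{"slide":[0,0,0],"spin":0,"jaw":0},{"slide":[0,0,0],"spin":0,"jaw":0}]'
python3 - <<'E'
from pr import *
go(.4753,-.2939,.0295,18.7)
w=cam('wrist');s=cam('scene');t=cam('top');pickle.dump((w,s,t),open('v9.pkl','wb'))
E
```

```text
time: 15.1
position: [0.4763, -0.2944, 0.0946]
tcp_rot: [0.987, 0.162, 0.001, 0.0]
contact_force: [-0.3, 1.1, -3.4]
finger_gap: 0.019
grip_force: 79.2
time: 15.68
position: [0.4759, -0.2944, 0.0533]
tcp_rot: [0.987, 0.163, 0.001, 0.001]
contact_force: [-0.8, -0.5, -3.0]
finger_gap: 0.019
grip_force: 79.2
t 15.68 pos [ 0.4759 -0.2944  0.0533] yaw 18.75 tilt [ 0.001 -0.001 -1.   ] gap 0.019 F [-0.8 -0.5 -3. ] j6 2.09 | slide [-0.01 -0.02  0.79] spin 0.01
```

```bash
python3 -m crank '[{"slide":[0,0,0.2],"spin":0,"jaw":0},{"slide":[0,0,0.2],"spin":0,"jaw":0},{"slide":[0,0,0.2],"spin":0,"jaw":0},{"slide":[0,0,0.1],"spin":0,"jaw":0},{"slide":[0,0,0.07],"spin":0,"jaw":0},{"slide":[0,0,0],"spin":0,"jaw":0},{"slide":[0,0,0],"spin":0,"jaw":0},{"slide":[0,0,0],"spin":0,"jaw":0}]'
python3 - <<'E'
from pr import *
go(.4753,-.2939,.0295,18.7)
w=cam('wrist');t=cam('top');s=cam('scene');pickle.dump((w,s,t),open('v10.pkl','wb'))
I=w['img'].astype(int);q=sense();r=R.from_quat(q['tcp_rot']).as_matrix();p=q['position']
L=lambda u,v,z:((r.T@(at(w,u,v,z)-p))*1e3)[:2].round(1)
def steps(line,off,th=18):
    g=np.abs(np.diff(line,axis=0)).max(1); return [(int(off+i+1),int(g[i]),tuple(int(v) for v in line[min(i+2,len(line)-1)])) for i in range(1,len(g)-1) if g[i]>th and g[i]>=g[i-1] and g[i]>g[i+1]]
for v in (125,190):
    for e in steps(I[v-1:v+2,150:240].mean(0),150)+steps(I[v-1:v+2,335:425].mean(0),335): print('row',v,e,'sheet',L(e[0],v,.0124),'back',L(e[0],v,p[2]+.0172))
for u in (240,335):
    for e in steps(I[20:160,u-2:u+3].mean(1),20): print('col',u,e,'sheet',L(u,e[0],.0124),'back',L(u,e[0],p[2]+.0172),'face',L(u,e[0],p[2]-.0068))
E
```

```text
time: 16.5
position: [0.4755, -0.2944, 0.0295]
tcp_rot: [0.987, 0.163, 0.0, 0.0]
contact_force: [0.2, -0.4, -3.3]
finger_gap: 0.0191
grip_force: 79.2
t 16.5 pos [ 0.4755 -0.2944  0.0295] yaw 18.73 tilt [ 0. -0. -1.] gap 0.0191 F [ 0.2 -0.4 -3.3] j6 2.09 | slide [-0.   -0.02 -0.  ] spin 0.01
row 125 (183, 44, (211, 213, 213)) sheet [ 74.7 -65.5] back [ 74.9 -53.8]
row 125 (205, 44, (170, 145, 109)) sheet [ 74.7 -51.8] back [ 74.9 -42.5]
row 125 (368, 41, (214, 216, 217)) sheet [74.8 50.3] back [75.  41.1]
row 125 (385, 48, (160, 137, 105)) sheet [74.8 60.9] back [75.  49.8]
row 190 (189, 42, (207, 207, 207)) sheet [ 33.1 -65.8] back [ 40.8 -54.1]
row 190 (210, 47, (169, 145, 110)) sheet [ 33.1 -51.8] back [ 40.8 -42.6]
row 190 (363, 40, (215, 216, 216)) sheet [33.2 50.4] back [40.9 41.2]
row 190 (379, 46, (163, 140, 105)) sheet [33.2 61.1] back [40.9 49.9]
col 240 (74, 43, (213, 216, 217)) sheet [103.9 -28.5] back [ 98.8 -23.5] face [102.4 -27. ]
col 240 (103, 41, (174, 148, 110)) sheet [ 87.6 -29.3] back [ 85.5 -24.1] face [ 87.  -27.7]
col 335 (74, 43, (213, 215, 217)) sheet [103.9  28.2] back [98.9 23. ] face [102.4  26.6]
col 335 (102, 37, (185, 160, 126)) sheet [88.2 29. ] back [86.  23.6] face [87.6 27.4]
```

```bash
python3 -m crank '[{"slide":[0.02,-0.03,0],"spin":0,"jaw":0},{"slide":[0,0,0],"spin":0,"jaw":0},{"slide":[0,0,0],"spin":0,"jaw":0},{"slide":[0,0,0],"spin":0,"jaw":0},{"slide":[0,0,0],"spin":0,"jaw":0},{"slide":[0,0,0],"spin":0,"jaw":0}]' && python3 -c "
from h import *
go(.4755,-.2935,.0295,18.7)
print(job_done())"
```

```text
time: 17.15
position: [0.4756, -0.2932, 0.0292]
tcp_rot: [0.987, 0.163, 0.0, 0.0]
contact_force: [0.6, -0.2, -3.0]
finger_gap: 0.019
grip_force: 79.2
t 17.15 pos [ 0.4756 -0.2932  0.0292] yaw 18.73 tilt [ 0. -0. -1.] gap 0.019 F [ 0.6 -0.2 -3. ] j6 2.09 | slide [-0.01  0.01 -0.01] spin 0.01
the job is handed in; nothing more can be done
None
```

I handed the job in at 17.2 s with the red inset home in the block and the block held level about 10 mm above the sheet, by my measurements within about 2 mm of the ochre print; no verdict came back.

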